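# Rock the birdhouse covers and set the bowed one aside

## Robot

A 7-joint arm with a two-finger parallel gripper is mounted at the origin on the work surface. World frame = base frame: x ahead of the robot, y to its left, z up, the work surface at z = 0. Lengths are in m, angles in rad, forces in N, time in s.
With the tool pointing down it reaches from about 0.4 to 0.875 m from the base axis. Payload 4.4 kg.
Tool frame: the origin (TCP) lies midway between the tips of the shut fingers; the grasp point (between the pads) lies 19 mm behind it; y points along the fingers, z is the direction in which the jaws open and shut, and the axes are right-handed (so a half turn about y gives the same grasp; the last joint's range is limited). The gripper opens to 85 mm and grips with 20 to 120 N. Pads are 22 mm wide; open, the fingers measure 114 mm over their backs; the gripper's body (76 mm by 85 mm) begins 54 mm behind the grasp point. The pads swing forward as they close: fully open they stand 13 mm farther back than shut.
Start: joints at [1.054, 0.628, 0.038, 1.517, -0.027, 0.996, -0.02], TCP at [0.283, -0.585, 0.2] pointing down, gripper open.
Joint ranges: [-3.06, 3.06], [-0.37, 2.12], [-1.25, 1.32], [0.18, 2.47], [-1.1, 4.24], [0.23, 1.98], [-2.94, 2.94]. Speed limits (rad/s): [2.57, 2.57, 3.14, 3.14, 3.14, 3.14, 3.14].

## Interface

Orientations are given as a unit quaternion [x, y, z, w].
In Python, from workcell import arm, kinematics, eyes, order gives the robot as it stands. The module is installed in compiled form; this text tells all that it offers. Calls block until the motion is done:
- arm.move_to(position, orientation): joint-space move of the TCP to a pose.
- arm.line_to(position, rot=None, speed=0.15): straight line of the TCP; rot=None keeps the orientation; speed is the mean speed in m/s.
- arm.goto_joints(angles): joint-space move.
- arm.set_gripper(opening, squeeze=None): finger opening in m; squeeze is the grip in N (None keeps the last); returns when the fingers have stopped.
- arm.sleep(seconds).
- kinematics.inverse_kinematics(position, orientation): joint angles nearest the present ones, or None.
- arm.get_state(): the state.
- eyes.grab_frame(name): name is "scene" or "side" or "wrist"; returns the picture (384x512x3 uint8, red, green, blue); there is no depth.
- eyes.calibration(name): a dict with "camera_matrix" (3x3 intrinsics, pixels), "k1" (the pictures are not rectified: a ray, as slopes to the right and down, at radius r is drawn at 1 + k1 r^2 times it, then the intrinsics apply), "world_to_cam" (4x4, takes a point from world to camera coordinates); the wrist camera has in their place "tool_from_camera" (4x4, takes a point from camera to tool coordinates, whose origin is the TCP and whose axes are the tool frame's). Camera axes: x right, y down, z forward; pixel columns grow to the right and rows downward; lengths in m; the calibration is good to about 2 mm. A picture is of the moment at which its call begins: read the wrist's pose just before it. calibration takes no time and is no camera call.
A pose or a line that the arm cannot do raises arm.IKError and nothing moves.
- order.hand_in(): hands the job in, once; it reports no verdict.
The state is a dict: "time": time; "q": joint angles; "qd": joint speeds; "joint_torque": joint torques, N m; "eef_pos": TCP position; "orientation": TCP orientation; "wrist_force": force on the tool from outside, world axes, zero at the start; "torque": the same for the moment, N m; "width": finger opening in m.
Only numpy, scipy, OpenCV 4.12 (cv2) and the standard library are available. Lean on these libraries where they do the work, as an engineer would, in place of code of your own. Each camera call takes 0.05 s, during which the arm holds its last target.

## Task

Three birdhouse clean-out covers lie on the dark granite surface plate, and one of them is bowed: press gently with the fingertips near the corners to find the one that rocks, and hold its corner down with a light, steady press for about a second so the tilt is plain. Then lift that cover by its knob and set it down gently, knob up, flat in the middle of the red tray. Leave the two sound covers where they lie and do not disturb the copper finial cap or the gray sanding block.

Things in the scene. Friction and masses are not known exactly. Their poses are not given: they have to be found in the camera images.
- plate: Dark granite surface plate, fixed, 160 x 350 x 30 mm; origin: centre of its underside. The covers lie in a row along its y, about 115 mm apart. The covers have a 4 mm high, 4 mm wide rebate round the edge of the underside. The wood is thin and soft: presses of 3 to 8 N are right, more than 30 N on the plate or in the tray bruises it.
- cover_a: Birdhouse clean-out cover, one of three that look alike and lie in any order: pale poplar, 90 x 90 x 13 mm, about 90 g, with a round wooden knob in the middle (22 mm diameter, 34 mm high, its top 47 mm above the underside). Origin: centre of the underside; z up through the knob, x and y along the sides. One of the three covers is bowed, the other two are sound.
- cover_b: As cover_a.
- cover_c: As cover_a.
- plate_top (a point): Centre of the plate's flat top. A sound cover stands firm wherever it is pressed within 40 mm of its middle lines. The bowed one is dished: it lies level at rest on a 22 mm square pad in its middle, but pressed near any corner (36 mm from both middle lines; 1 N is plenty) it tilts about 0.08 rad, the corner sinking about 3 mm until it meets the plate; let go, it falls back level.
- tray: Fixed red plastic reject tray, 146 x 146 mm outside, 134 x 134 mm inside, rim 22 mm high, floor 6 mm thick. A 3 mm ledge lines the floor, leaving a 70 mm square well in the middle: set down centred, the bowed cover stands with its middle on the well floor (a sound one would perch on the ledge). Origin: centre of its underside. It stands left or right of the plate; an equal wooden tray of offcuts stands on the other side.
- finial: Copper finial cap standing just beyond the plate, 54 mm across, 62 mm high; origin under its middle. Bystander: leave alone.
- sander: Gray stone sanding block just beyond the plate, 55 x 90 x 32 mm; origin under its middle. Bystander: leave alone.
Mind the look-alikes: they are no part of the job. What is shaped like the cover_a but blue is not meant. What is shaped like the cover_c but purple is not meant.

How it is judged:
On the way, in this order (a step that is already met when the one before it is completed fails the run):
1. the bowed cover is held tipped on the plate under a light, steady press of the fingers (1.5 to 15 N) (((angle between cover_a's own z axis and vertical between 0.05 and 0.2 rad and z of cover_a in the frame of plate below 0.0318 m and contact force between the fingers and cover_a between 1.5 and 15 N and contact force between cover_a and plate above 2 N) or (angle between cover_b's own z axis and vertical between 0.05 and 0.2 rad and z of cover_b in the frame of plate below 0.0318 m and contact force between the fingers and cover_b between 1.5 and 15 N and contact force between cover_b and plate above 2 N) or (angle between cover_c's own z axis and vertical between 0.05 and 0.2 rad and z of cover_c in the frame of plate below 0.0318 m and contact force between the fingers and cover_c between 1.5 and 15 N and contact force between cover_c and plate above 2 N))), for 0.5 s.
2. a cover is lifted clear of the plate (z of any of cover_a, cover_b, cover_c in the frame of plate above 0.055 m), for 0.1 s.
At the end, for the whole second after the job is handed in: The bowed cover rests in the red tray, within 20 mm of its centre both ways, level (within 0.05 rad), knob up, its middle down on the well floor (within 1.8 mm; a sound cover would stand 3 mm too high), at rest; both other covers lie flat on the plate within 15 mm of where they began (((x of cover_a in the frame of tray between -0.02 and 0.02 m and y of cover_a in the frame of tray between -0.02 and 0.02 m and z of cover_a in the frame of tray below 0.0078 m and angle between each of cover_a, cover_b, cover_c's own z axis and vertical below 0.05 rad and linear speed of cover_a below 0.02 m/s and distance of each of cover_b, cover_c from where it was at the start of the episode below 0.015 m) or (x of cover_b in the frame of tray between -0.02 and 0.02 m and y of cover_b in the frame of tray between -0.02 and 0.02 m and z of cover_b in the frame of tray below 0.0078 m and angle between each of cover_b, cover_a, cover_c's own z axis and vertical below 0.05 rad and linear speed of cover_b below 0.02 m/s and distance of each of cover_a, cover_c from where it was at the start of the episode below 0.015 m) or (x of cover_c in the frame of tray between -0.02 and 0.02 m and y of cover_c in the frame of tray between -0.02 and 0.02 m and z of cover_c in the frame of tray below 0.0078 m and angle between each of cover_c, cover_a, cover_b's own z axis and vertical below 0.05 rad and linear speed of cover_c below 0.02 m/s and distance of each of cover_a, cover_b from where it was at the start of the episode below 0.015 m))); the robot touches nothing.
It fails at once if a cover is pressed on the plate or in the tray with more than 30 N (contact force between any of cover_a, cover_b, cover_c and plate above 30 N or contact force between any of cover_a, cover_b, cover_c and tray above 30 N).
It fails at once if more than one cover is moved by over 15 mm (distance of each of cover_a, cover_b from where it was at the start of the episode above 0.015 m or distance of each of cover_a, cover_c from where it was at the start of the episode above 0.015 m or distance of each of cover_b, cover_c from where it was at the start of the episode above 0.015 m).
It fails at once if the finial cap or sanding block is moved by more than 20 mm (distance of any of finial, sander from where it was at the start of the episode above 0.02 m).
It also fails if it takes over 58 s, if anything falls off the work surface, if the arm or the gripper's body presses on something with over 40 N, if the wrist force passes 120 N, or if a joint passes its speed limit or range.

## Working session

There is one attempt and no reset: what is moved stays moved. The work goes in short steps, each a Python script; the robot and the scene stay as the last script left them, time stands still between calls to the robot, and variables do not carry over. Pictures are saved under pics/ and viewed, and the job is handed in when it is done.

```bash
mkdir -p pics
python3 - <<'E'
from workcell import arm,eyes
import cv2
for n in("scene","side","wrist"):
    cv2.imwrite(f"pics/{n}0.png",eyes.grab_frame(n)[:,:,::-1]); print(n,eyes.calibration(n))
print(arm.get_state())
E
```

```text
scene {'camera_matrix': array([[379.52707641,   0.        , 256.34813572],
       [  0.        , 379.52707641, 191.75708892],
       [  0.        ,   0.        ,   1.        ]]), 'k1': -0.12671506511094482, 'world_to_cam': array([[ 0.87249376,  0.48854878, -0.00864464, -0.4159804 ],
       [ 0.31664149, -0.57878385, -0.75149679, -0.10724167],
       [-0.37214621,  0.65293901, -0.65968011,  1.15996704],
       [ 0.        ,  0.        ,  0.        ,  1.        ]])}
side {'camera_matrix': array([[351.55588271,   0.        , 253.07136891],
       [  0.        , 351.55588271, 192.67898292],
       [  0.        ,   0.        ,   1.        ]]), 'k1': -0.08415429693887465, 'world_to_cam': array([[ 0.83614779, -0.54848182, -0.00495625, -0.38793555],
       [-0.39298604, -0.59274553, -0.70300406,  0.2406095 ],
       [ 0.38264715,  0.58976303, -0.71116857,  0.56881942],
       [ 0.        ,  0.        ,  0.        ,  1.        ]])}
wrist {'camera_matrix': array([[285.42315341,   0.        , 253.33482799],
       [  0.        , 285.42315341, 192.01048191],
       [  0.        ,   0.        ,  
[... 381 characters left out ...]
     1.00000000e+00]])}
{'time': 0.15, 'q': array([ 1.0541766 ,  0.62912957,  0.0384443 ,  1.51811234, -0.02697161,
        0.99629497, -0.01996785]), 'qd': array([ 0.00114913, -0.00201458, -0.00069598, -0.00317739,  0.002309  ,
       -0.00029146,  0.00078811]), 'joint_torque': array([ 1.83798575e-04, -5.63804483e+01,  1.22749306e+00, -1.93650913e+01,
        1.10841930e-02,  7.38926057e-03,  3.31710552e-06]), 'eef_pos': array([ 0.28301169, -0.58459341,  0.19881126]), 'orientation': array([-0.15818228,  0.68970389, -0.68872523,  0.15793817]), 'wrist_force': array([ 0.26104974,  0.13287677, -0.82838839]), 'torque': array([-0.02568407, -0.04400102,  0.03325118]), 'width': 0.08535732343423094}
```

View pics/scene0.png

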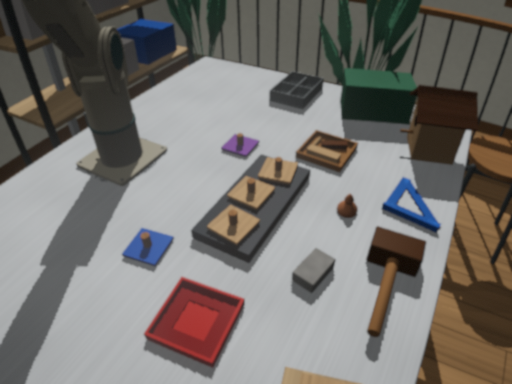

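View pics/side0.png

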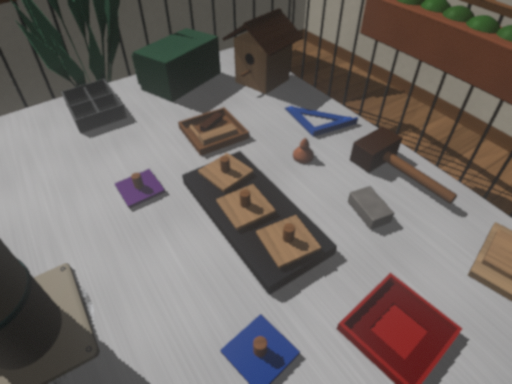

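View pics/wrist0.png

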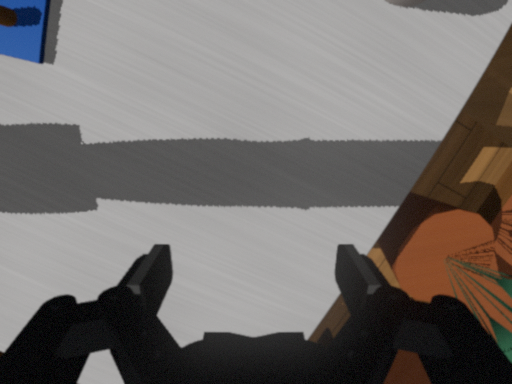

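```bash
cat > h.py <<'E'
import numpy as np,cv2
from workcell import arm,eyes,kinematics,order
def cast(n,px,z,T=None):
    c=eyes.calibration(n);K=c["camera_matrix"]
    p=cv2.undistortPoints(np.float64(px).reshape(-1,1,2),K,np.array([c["k1"],0,0,0.]))[:,0]
    d=np.c_[p,np.ones(len(p))]
    M=np.linalg.inv(c["world_to_cam"]) if T is None else T@c["tool_from_camera"]
    d=d@M[:3,:3].T;o=M[:3,3]
    return o+d*((z-o[2])/d[:,2])[:,None]
E
python3 - <<'E'
from h import *
ims={n:cv2.imread(f"pics/{n}0.png") for n in("scene","side")}
s=cv2.resize(ims["scene"][140:265,185:325],None,fx=5.5,fy=4.6*1.19,interpolation=cv2.INTER_CUBIC)[:600];cv2.imwrite("pics/sz.png",cv2.resize(ims["scene"][140:260,180:320],None,fx=5,fy=5,interpolation=cv2.INTER_CUBIC))
cv2.imwrite("pics/dz.png",cv2.resize(ims["side"][145:295,175:345],None,fx=4,fy=4,interpolation=cv2.INTER_CUBIC))
for n,im in ims.items():
    h=cv2.cvtColor(im,cv2.COLOR_BGR2HSV)
    red=((h[...,0]<6)|(h[...,0]>174))&(h[...,1]>170)&(h[...,2]>70)
    wood=(h[...,0]>8)&(h[...,0]<25)&(h[...,1]>70)&(h[...,2]>140)
    for nm,m in(("red",red),("wood",wood)):
        k,l,st,ce=cv2.connectedComponentsWithStats(m.astype(np.uint8))
        for i in range(1,k):
            if st[i,4]>250:
                cn=cv2.findContours((l==i).astype(np.uint8),0,1)[0][0]
                z=.022 if nm=="red" else .043
                w=cast(n,cn[:,0].astype(float),z)[:,:2].astype(np.float32)
                r=cv2.minAreaRect(w)
                print(n,nm,ce[i].round(),st[i,4],"rect",np.round(r[0],4),np.round(r[1],4),round(r[2],1))
E
```

```text
scene red [196. 323.] 870 rect [ 0.5389 -0.349 ] [0.0664 0.0651] 7.7
scene wood [ 23. 106.] 278 rect [-0.545   0.0307] [0.1186 0.1005] 89.9
scene wood [269. 168.] 253 rect [0.4504 0.1243] [0.044  0.0938] 14.2
scene wood [251. 191.] 605 rect [0.4547 0.0126] [0.0885 0.0867] 87.8
scene wood [233. 223.] 829 rect [ 0.4733 -0.106 ] [0.0891 0.0872] 83.4
scene wood [447. 305.] 265 rect [ 0.9626 -0.0969] [0.0419 0.0349] 7.0
scene wood [308. 378.] 605 rect [ 0.7881 -0.3432] [0.1216 0.0261] 27.7
side red [408. 347.] 3138 rect [ 0.5268 -0.3596] [0.1443 0.1011] 7.5
side wood [217. 174.] 437 rect [0.4589 0.1268] [0.0593 0.0843] 8.6
side wood [236. 209.] 602 rect [0.4342 0.0154] [0.0841 0.0485] 87.3
side wood [285. 241.] 1129 rect [ 0.4727 -0.1039] [0.0852 0.0858] 84.0
side wood [501. 247.] 810 rect [ 0.8005 -0.3453] [0.1129 0.0458] 29.2
side wood [491. 273.] 506 rect [ 0.7462 -0.3717] [0.0663 0.073 ] 13.8
```

View pics/sz.png

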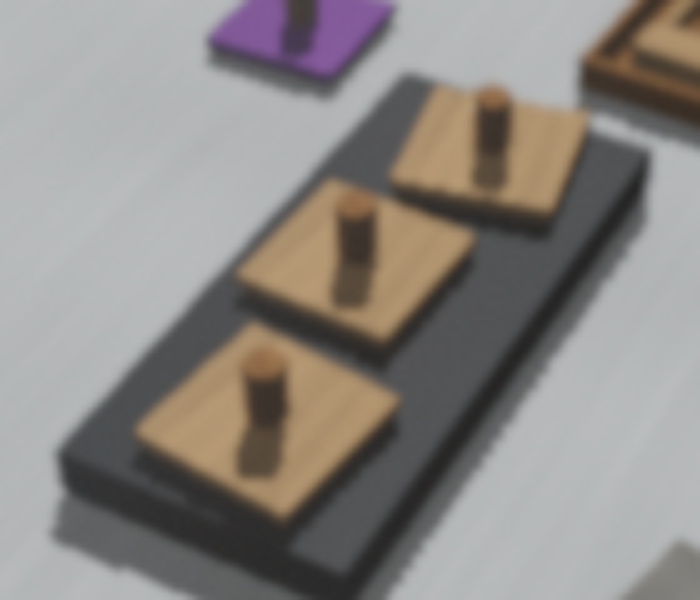

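View pics/dz.png

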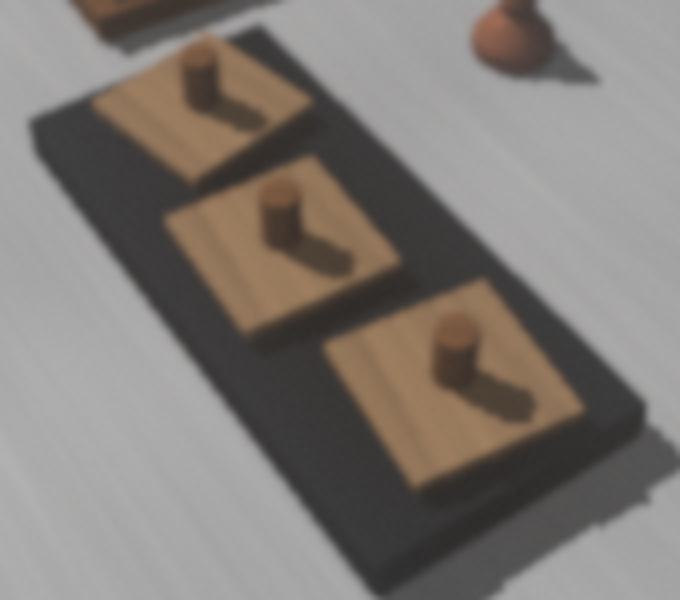

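Run:
```python
from h import *
S=lambda p:np.array(p)/5.+[180,140]
D=lambda p:np.array(p)/4.+[175,145]
sc={"near":[(135,430),(256,325),(400,402),(285,520)],"mid":[(236,272),(333,180),(474,240),(383,345)],"far":[(390,187),(432,87),(588,115),(553,215)]}
sd={"far":[(92,102),(213,35),(312,102),(197,185)],"mid":[(164,218),(312,155),(402,262),(245,335)],"near":[(323,345),(484,280),(585,408),(412,490)]}
ks={"far":(490,97),"mid":(357,204),"near":(264,360)};kd={"far":(199,50),"mid":(280,190),"near":(456,327)}
for k in sc:
  for n,f,c,kn in(("scene",S,sc,ks),("side",D,sd,kd)):
    w=cast(n,f(c[k]),.043)[:,:2]; 
    e=w-np.roll(w,-1,0);a=np.degrees(np.arctan2(e[:,1],e[:,0]))%90
    print(k,n,"ctr",w.mean(0).round(4),"knob",cast(n,f([kn[k]]),.077)[0,:2].round(4),"L",np.linalg.norm(e,axis=1).round(3),"ang",a.round(1))
for n in("scene","side"):
    im=cv2.imread(f"pics/{n}0.png");h=cv2.cvtColor(im,cv2.COLOR_BGR2HSV)
    red=((h[...,0]<6)|(h[...,0]>174))&(h[...,1]>150)&(h[...,2]>40)
    k,l,st,ce=cv2.connectedComponentsWithStats(red.astype(np.uint8))
    for i in range(1,k):
        if st[i,4]>1500:
            cn=cv2.findContours((l==i).astype(np.uint8),0,1)[0][0]
            w=cast(n,cn[:,0].astype(float),.022)[:,:2].astype(np.float32);print(n,"tray",cv2.minAreaRect(w),st[i])
    m=cv2.resize(im[275:384] if n=="scene" else im[265:],None,fx=1.5,fy=1.5)
    c=(140,270) if n=="scene" else (330,270)
    cv2.imwrite(f"pics/tr_{n}.png",cv2.resize(im[c[1]:c[1]+114,c[0]:c[0]+140],None,fx=5,fy=5,interpolation=cv2.INTER_CUBIC))
```

```text
near scene ctr [ 0.477  -0.1074] knob [ 0.4749 -0.1051] L [0.088 0.088 0.089 0.091] ang [82.5 82.  84.  81.7]
near side ctr [ 0.4726 -0.1057] knob [ 0.4741 -0.1036] L [0.09  0.088 0.093 0.09 ] ang [83.6 83.8 84.7 82.2]
mid scene ctr [0.4567 0.0102] knob [0.4567 0.0119] L [0.088 0.089 0.091 0.092] ang [86.3 85.1 88.1 83.3]
mid side ctr [0.4531 0.0123] knob [0.4544 0.0139] L [0.09 0.09 0.09 0.09] ang [88.1 86.9 87.8 86.6]
far scene ctr [0.4765 0.1229] knob [0.4745 0.1238] L [0.093 0.091 0.09  0.089] ang [14.2 11.8 12.8 13.5]
far side ctr [0.4725 0.1243] knob [0.4752 0.1301] L [0.088 0.084 0.09  0.092] ang [ 8.9 11.1 13.9 10.3]
scene tray ((0.5341953635215759, -0.34252211451530457), (0.14252205193042755, 0.14268772304058075), 6.9001545906066895) [ 146  293   97   70 3532]
side tray ((0.5254802107810974, -0.33996251225471497), (0.14903570711612701, 0.14183245599269867), 7.491452693939209) [ 341  293  119   91 5287]
```

View pics/tr_scene.png

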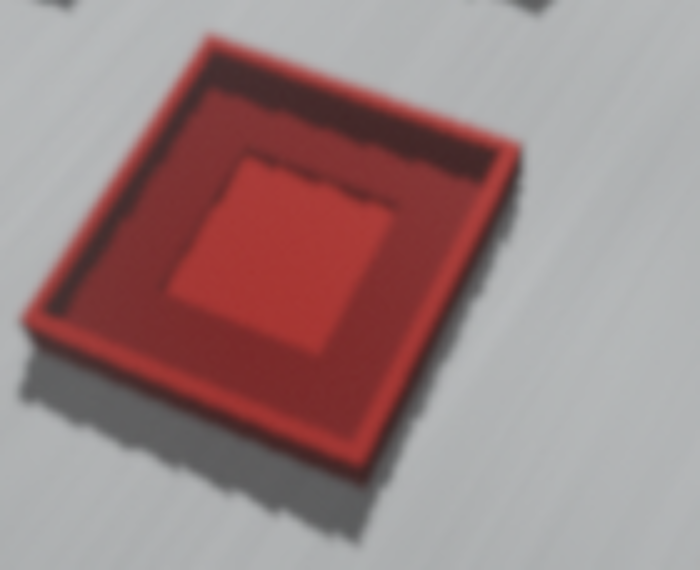

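View pics/tr_side.png

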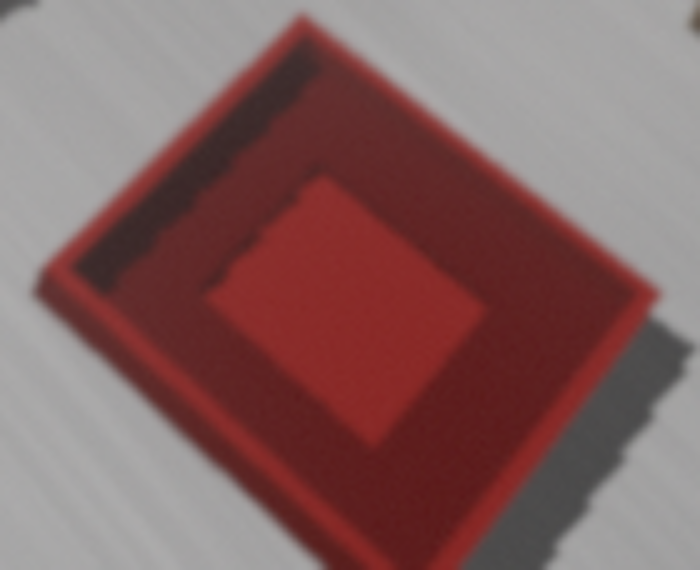

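```bash
cat >> h.py <<'E'
from scipy.spatial.transform import Rotation as R
def quat(a): # tool down, jaw (tool z) horizontal at angle a
    y=np.array([0,0,-1.]);z=np.array([np.cos(a),np.sin(a),0]);x=np.cross(y,z)
    return R.from_matrix(np.c_[x,y,z]).as_quat()
C={"near":(np.array([.4745,-.105]),np.radians(-7)),"mid":(np.array([.4555,.012]),np.radians(-3)),"far":(np.array([.475,.1255]),np.radians(12))}
def corner(n,u,v):
    c,a=C[n];return c+np.array([np.cos(a)*u-np.sin(a)*v,np.sin(a)*u+np.cos(a)*v])
E
python3 - <<'E'
from h import *
f=lambda p:np.array(p)/5.+[140,270]
w=cast("scene",f([(210,40),(520,145),(365,470),(28,322)]),.022);print("tray",w.mean(0),np.linalg.norm(w-np.roll(w,1,0),axis=1))
print(cast("scene",f([(245,155),(395,208),(320,355),(170,293)]),.0075).mean(0))
f=lambda p:np.array(p)/5.+[330,270]
print(cast("side",f([(322,175),(485,310),(373,448),(205,297)]),.0075).mean(0))
w=cast("side",f([(303,18),(658,295),(45,280)]),.022);print(w, (w[1]+w[2])/2)
s=arm.get_state();print(R.from_quat(s["orientation"]).as_matrix().round(2))
for n,(u,v) in(("near",(.034,-.034)),("mid",(.034,.034)),("far",(.034,.034))):
  p=corner(n,u,v)
  for a in(-90,-45,0,45,90,135,180):
    q=kinematics.inverse_kinematics([*p,.06],quat(np.radians(a)));print(n,a,None if q is None else q.round(2))
for a in(-90,-45,0,45,90,135,180):
    q=kinematics.inverse_kinematics([.533,-.345,.02],quat(np.radians(a)));print("tray",a,None if q is None else q.round(2))
E
```

```text
tray [ 0.53415471 -0.34155503  0.022     ] [0.14123724 0.14200762 0.14519433 0.14351032]
[ 0.53248865 -0.34088071  0.0075    ]
[ 0.53010385 -0.34072974  0.0075    ]
[[ 0.59178186 -0.26013756  0.022     ]
 [ 0.60966807 -0.40149293  0.022     ]
 [ 0.44657478 -0.28021595  0.022     ]] [ 0.52812142 -0.34085444  0.022     ]
[[-0.9  -0.    0.44]
 [-0.44  0.   -0.9 ]
 [ 0.   -1.   -0.  ]]
near -90 [ 0.14  0.66  0.13  1.99 -0.16  0.5  -1.19]
near -45 [ 0.25  0.66 -0.04  1.99  0.05  0.49 -0.61]
near 0 [ 0.36  0.66 -0.2   1.99  0.25  0.51 -0.02]
near 45 [ 0.46  0.68 -0.36  1.98  0.44  0.55  0.58]
near 90 [ 0.58  0.71 -0.54  1.98  0.62  0.62  1.19]
near 135 [-0.23  0.79  0.72  2.   -0.84  0.68 -2.88]
near 180 [-0.11  0.72  0.51  2.   -0.63  0.58 -2.31]
mid -90 [-0.24  0.64  0.14  2.07 -0.2   0.44 -1.52]
mid -45 [-0.12  0.63 -0.03  2.07  0.04  0.44 -0.98]
mid 0 [-0.01  0.64 -0.2   2.07  0.27  0.46 -0.42]
mid 45 [ 0.12  0.66 -0.39  2.06  0.5   0.51  0.15]
mid 90 [ 0.25  0.7  -0.59  2.06  0.7   0.59  0.73]
mid 135 [ 0.51  0.88 -1.06  2.05  1.05  0.89  1.18]
mid 180 [-0.49  0.7   0.52  2.08 -0.67  0.53 -2.61]
far -90 [-0.48  0.67  0.16  1.98 -0.2   0.5  -1.75]
far -45 [-0.36  0.66 -0.02  1.98  0.02  0.5  -1.18]
far 0 [-0.24  0.67 -0.19  1.98  0.24  0.52 -0.61]
far 45 [-0.13  0.69 -0.37  1.97  0.44  0.56 -0.02]
far 90 [-0.01  0.72 -0.56  1.97  0.64  0.63  0.59]
far 135 [ 0.26  0.91 -1.06  1.96  1.03  0.94  1.01]
far 180 [-0.73  0.74  0.57  1.99 -0.69  0.61 -2.85]
tray -90 [ 0.46  0.84  0.12  1.7  -0.16  0.62 -0.9 ]
tray -45 [ 0.55  0.83 -0.03  1.69  0.04  0.62 -0.29]
tray 0 [ 0.63  0.84 -0.17  1.69  0.21  0.63  0.35]
tray 45 [ 0.74  0.86 -0.36  1.69  0.44  0.68  0.94]
tray 90 [ 0.85  0.89 -0.56  1.68  0.65  0.76  1.55]
tray 135 [ 0.13  0.96  0.71  1.71 -0.83  0.81 -2.69]
tray 180 [ 0.24  0.9   0.51  1.7  -0.62  0.71 -2.07]
```

```bash
cat >> h.py <<'E'
def press(n,u,v,target=4,zmin=.0365):
    p=corner(n,u,v);q=quat(C[n][1]-np.pi/2)
    arm.move_to([*p,.10],q)
    arm.line_to([*p,.049],speed=.1)
    arm.sleep(.1);b=np.mean([arm.get_state()["wrist_force"] for _ in range(1)],axis=0)
    z=.047;log=[]
    while z>zmin:
        arm.line_to([*p,z],speed=.02);s=arm.get_state()
        f=(s["wrist_force"]-b)[2];log.append((round(z,4),round(float(s["eef_pos"][2]),4),round(float(f),2)))
        if abs(f)>target:break
        z-=.0005
    print(n,log,"t",s["time"]);return b,z
E
python3 - <<'E'
from h import *
arm.set_gripper(0.0);print(arm.get_state()["time"])
press("near",.034,-.034)
cv2.imwrite("pics/side1.png",eyes.grab_frame("side")[:,:,::-1])
cv2.imwrite("pics/wrist1.png",eyes.grab_frame("wrist")[:,:,::-1])
s=arm.get_state();print(s["eef_pos"],s["time"],s["wrist_force"])
E
```

```text
0.9167
near [(0.047, 0.0472, 0.67), (0.0465, 0.0465, -0.47), (0.046, 0.046, 0.62), (0.0455, 0.0454, 0.47), (0.045, 0.0449, 0.2), (0.0445, 0.0445, 0.61), (0.044, 0.044, 0.57), (0.0435, 0.0435, 0.96), (0.043, 0.043, 0.39), (0.0425, 0.0425, -0.1), (0.042, 0.042, -0.28), (0.0415, 0.0415, 0.12), (0.041, 0.041, 0.31), (0.0405, 0.0405, 0.79), (0.04, 0.04, -0.8), (0.0395, 0.0395, 0.44), (0.039, 0.039, 0.03), (0.0385, 0.0385, 0.25), (0.038, 0.038, 0.25), (0.0375, 0.0375, 0.42), (0.037, 0.037, 0.78)] t 8.7583
[ 0.5041335  -0.14288171  0.03699344] 8.8583 [ 0.01629249 -0.29884765 -0.84277556]
```

View pics/wrist1.png

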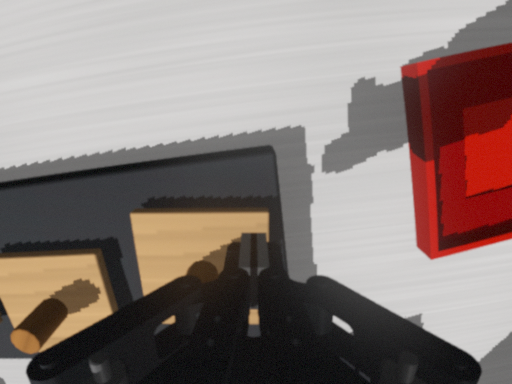

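View pics/side1.png

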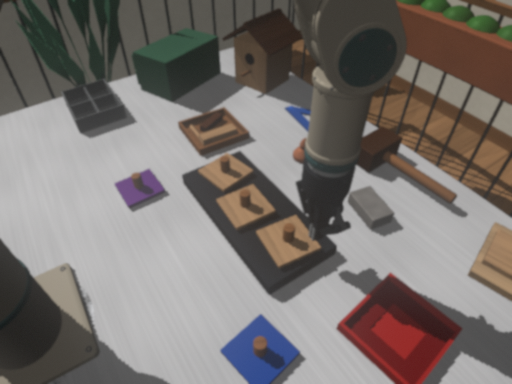

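Run:
```python
from h import *
s=arm.get_state();print(s["width"],s["time"])
im=cv2.imread("pics/side1.png");c=eyes.calibration("side")
def proj(n,P):
    c=eyes.calibration(n);W=c["world_to_cam"]
    return cv2.projectPoints(np.float64(P).reshape(-1,3),cv2.Rodrigues(W[:3,:3])[0],W[:3,3],c["camera_matrix"],np.array([c["k1"],0,0,0.]))[0][:,0]
print("tip",proj("side",[*s["eef_pos"]]),"corner",proj("side",[*corner("near",.045,-.045),.043]))
a=cv2.resize(im[180:300,220:360],None,fx=5,fy=5,interpolation=cv2.INTER_CUBIC)
cv2.imwrite("pics/s1z.png",a)
im=eyes.grab_frame("scene")[:,:,::-1];cv2.imwrite("pics/scene1.png",im)
cv2.imwrite("pics/sc1z.png",cv2.resize(im[140:260,180:320],None,fx=5,fy=5,interpolation=cv2.INTER_CUBIC))
```

```text
-2.3163290430586953e-06 8.8583
tip [[313.14871911 247.05856372]] corner [[321.81420763 247.2962671 ]]
```

View pics/s1z.png

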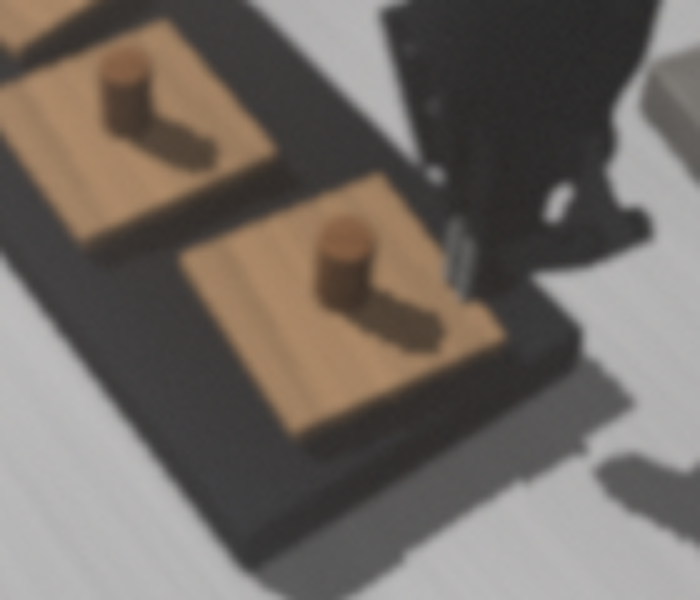

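View pics/sc1z.png

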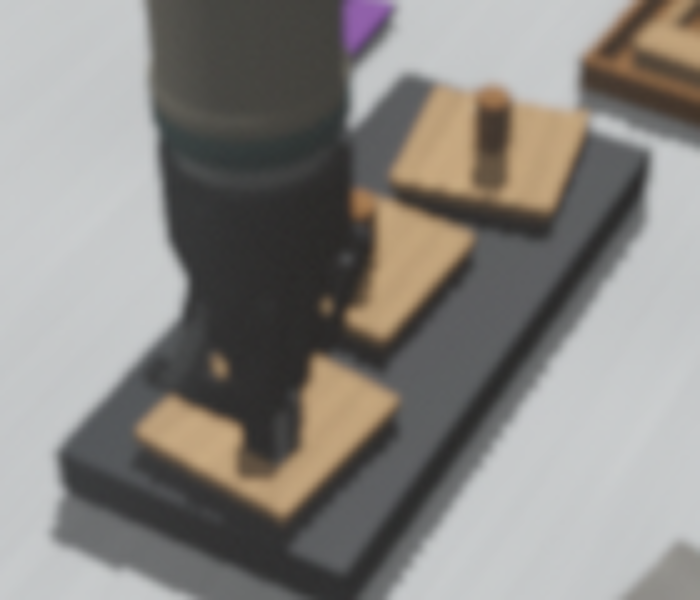

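Run:
```python
from h import *
A=cast("scene",[[233.6,232.4]],.0)[0];A2=cast("scene",[[233.6,232.4]],.1)[0]
B=cast("side",[[315,240]],.0)[0];B2=cast("side",[[315,240]],.1)[0]
for z in(.03,.037,.043,.05,.055,.06):print(z,(A+(A2-A)*z*10)[:2].round(4),(B+(B2-B)*z*10)[:2].round(4))
s=arm.get_state();print(s["q"],s["orientation"],s["eef_pos"],R.from_quat(s["orientation"]).as_matrix().round(3))
c=eyes.calibration("wrist")["tool_from_camera"];Ti=np.linalg.inv(c)
p=Ti@[0,0,0,1];K=eyes.calibration("wrist")["camera_matrix"];print("TCP in wrist",(K@p[:3]/p[2])[:2])
```

```text
0.03 [ 0.4849 -0.1221] [ 0.5218 -0.1286]
0.037 [ 0.4886 -0.1274] [ 0.5176 -0.1322]
0.043 [ 0.4917 -0.132 ] [ 0.5141 -0.1353]
0.05 [ 0.4954 -0.1373] [ 0.5099 -0.1389]
0.055 [ 0.4981 -0.1411] [ 0.507  -0.1414]
0.06 [ 0.5007 -0.1449] [ 0.504 -0.144]
[ 0.14209657  0.70404061  0.12175135  2.00296843 -0.18372428  0.44482329
 -1.29167506] [ 0.04315728  0.70578814 -0.70578811 -0.04317049] [ 0.50408853 -0.14289162  0.03699106] [[-0.993 -0.    -0.122]
 [ 0.122  0.    -0.993]
 [ 0.    -1.     0.   ]]
TCP in wrist [251.92963676 222.21452829]
```

```bash
python3 -c "
import cv2;a=cv2.imread('pics/wrist1.png');cv2.imwrite('pics/w1z.png',cv2.resize(a[190:310,130:330],None,fx=4,fy=4,interpolation=cv2.INTER_CUBIC))"
```

```text
(no output)
```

View pics/w1z.png

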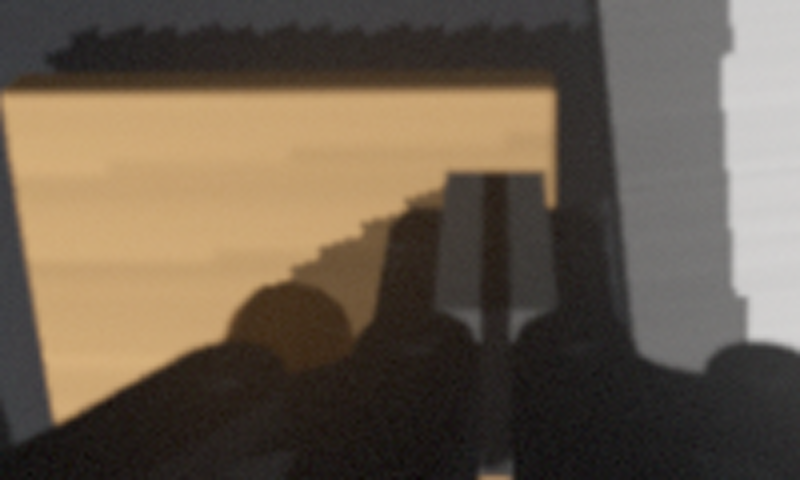

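```bash
cat >> h.py <<'E'
def down(p,b,zs,target=2.5,speed=.02):
    log=[]
    for z in zs:
        arm.line_to([*p,z],speed=speed);s=arm.get_state()
        f=(s["wrist_force"]-b)[2];log.append((round(z,4),round(float(s["eef_pos"][2]),4),round(float(f),2)))
        if abs(f)>target:break
    print(log,"t",s["time"]);return z,f
E
python3 - <<'E'
from h import *
b=arm.get_state()["wrist_force"];print(b)
p=corner("near",.034,-.034)
z,f=down(p,b,[.0345,.032,.030])
if abs(f)<2.5: z,f=down(p,b,np.arange(.0295,.0175,-.0005))
print(arm.get_state()["wrist_force"])
for n in("side","wrist"):cv2.imwrite(f"pics/{n}2.png",eyes.grab_frame(n)[:,:,::-1])
im=cv2.imread("pics/side2.png");cv2.imwrite("pics/s2z.png",cv2.resize(im[180:300,220:360],None,fx=5,fy=5,interpolation=cv2.INTER_CUBIC))
E
```

```text
[-0.43094579  0.84811685  0.2622902 ]
[(0.0345, 0.0343, -0.66), (0.032, 0.0319, -0.37), (0.03, 0.0299, -0.63)] t 9.7083
[(np.float64(0.0295), 0.0295, -0.36), (np.float64(0.029), 0.029, 0.28), (np.float64(0.0285), 0.0285, -0.49), (np.float64(0.028), 0.028, -0.42), (np.float64(0.0275), 0.0275, 0.06), (np.float64(0.027), 0.027, 0.34), (np.float64(0.0265), 0.0265, 0.46), (np.float64(0.026), 0.026, -0.89), (np.float64(0.0255), 0.0255, -0.03), (np.float64(0.025), 0.025, -0.7), (np.float64(0.0245), 0.0245, -0.1), (np.float64(0.024), 0.024, -0.62), (np.float64(0.0235), 0.0235, -0.3), (np.float64(0.023), 0.023, -0.66), (np.float64(0.0225), 0.0225, 0.09), (np.float64(0.022), 0.022, -0.18), (np.float64(0.0215), 0.0215, -0.85), (np.float64(0.021), 0.021, -0.15), (np.float64(0.0205), 0.0205, 0.07), (np.float64(0.02), 0.02, -0.42), (np.float64(0.0195), 0.0195, -0.74), (np.float64(0.019), 0.019, -0.4), (np.float64(0.0185), 0.0185, -1.5), (np.float64(0.018), 0.018, -0.42)] t 15.7083
[ 0.1497067  -0.29084738 -0.15958386]
```

View pics/s2z.png

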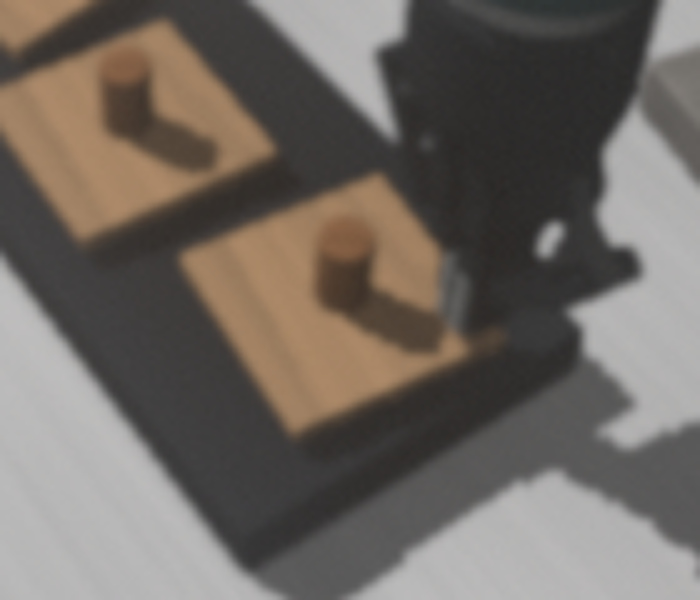

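View pics/wrist2.png

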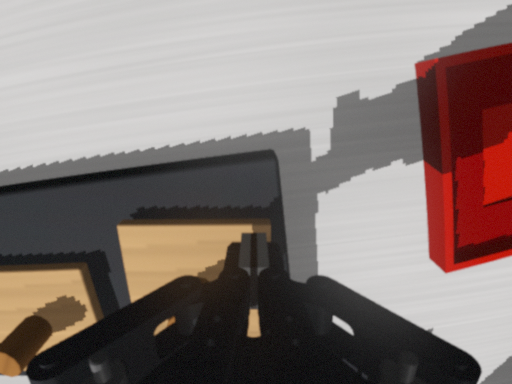

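Run:
```python
from h import *
p=corner("near",.034,-.034);b=np.array([0,0,0.])
z,f=down(p,b,np.arange(.0175,.0075,-.0006),speed=.03)
print(arm.get_state()["wrist_force"])
for n in("side","wrist"):cv2.imwrite(f"pics/{n}3.png",eyes.grab_frame(n)[:,:,::-1])
im=cv2.imread("pics/side3.png");cv2.imwrite("pics/s3z.png",cv2.resize(im[180:300,220:360],None,fx=5,fy=5,interpolation=cv2.INTER_CUBIC))
```

```text
[(np.float64(0.0175), 0.0175, 0.32), (np.float64(0.0169), 0.0169, -0.52), (np.float64(0.0163), 0.0163, 0.38), (np.float64(0.0157), 0.0156, -0.36), (np.float64(0.0151), 0.0151, 0.63), (np.float64(0.0145), 0.0144, -0.88), (np.float64(0.0139), 0.0139, -0.82), (np.float64(0.0133), 0.0133, -0.29), (np.float64(0.0127), 0.0127, 0.02), (np.float64(0.0121), 0.0121, -0.99), (np.float64(0.0115), 0.0115, -0.39), (np.float64(0.0109), 0.0113, 5.77)] t 18.8083
[-0.64462328 -0.50776101  5.7696216 ]
```

View pics/s3z.png

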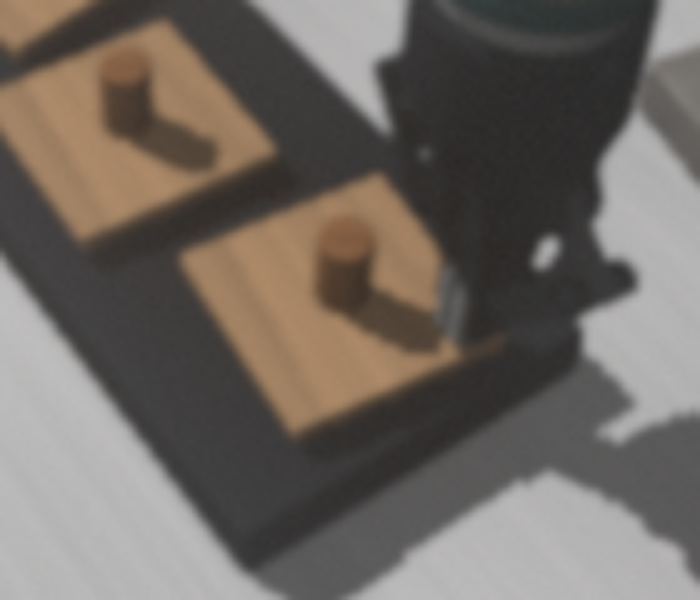

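View pics/wrist3.png

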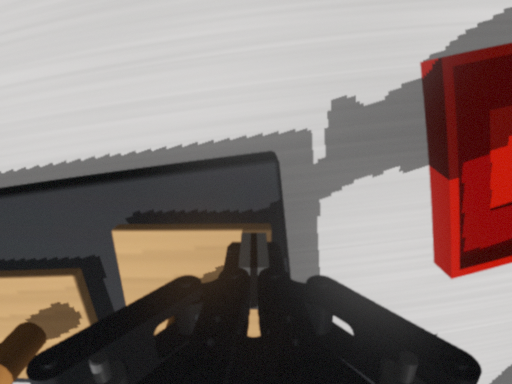

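```bash
cat >> h.py <<'E'
def T(s,dz=0):
    M=np.eye(4);M[:3,:3]=R.from_quat(s["orientation"]).as_matrix();M[:3,3]=s["eef_pos"]+[0,0,dz];return M
def proj(n,P):
    c=eyes.calibration(n);W=c["world_to_cam"]
    return cv2.projectPoints(np.float64(P).reshape(-1,3),cv2.Rodrigues(W[:3,:3])[0],W[:3,3],c["camera_matrix"],np.array([c["k1"],0,0,0.]))[0][:,0]
E
python3 - <<'E'
from h import *
s=arm.get_state();print(s["time"],s["width"],s["eef_pos"])
for dz in(0,.01,.02,.03):
    w=cast("wrist",[[113,229],[271,228]],.043,T(s,dz));print(dz,w.round(4)[:,:2],np.linalg.norm(w[0]-w[1]))
print("expect",corner("near",.045,.045),corner("near",.045,-.045))
for z in(.0113,.03,.043):print(proj("side",[s["eef_pos"][0],s["eef_pos"][1],z]))
a=cv2.cvtColor(cv2.imread("pics/side0.png"),6);b=cv2.cvtColor(cv2.imread("pics/side3.png"),6)
# knob motion
for nm,(x,y) in{"near":(289,228)}.items():
    t=a[y-9:y+18,x-10:x+8];sh=cv2.phaseCorrelate(np.float32(t),np.float32(b[y-9:y+18,x-10:x+8]));print(nm,sh)
d=cv2.absdiff(a,b);cv2.imwrite("pics/d.png",cv2.resize(d[180:300,220:360]*3,None,fx=5,fy=5))
E
```

```text
18.9083 0.0002850631897618522 [ 0.50414364 -0.14291668  0.01128194]
0 [[ 0.5231 -0.0669]
 [ 0.5133 -0.1547]] 0.08837687298637749
0.01 [[ 0.5191 -0.0609]
 [ 0.5086 -0.1549]] 0.09454927844784601
0.02 [[ 0.5151 -0.0549]
 [ 0.5039 -0.155 ]] 0.1007216839093145
0.03 [[ 0.511  -0.0488]
 [ 0.4992 -0.1551]] 0.106894089370783
expect [ 0.5246487  -0.06581954] [ 0.51368046 -0.1551487 ]
[[311.56125263 254.99547462]]
[[312.72001639 249.27144065]]
[[313.5524093  245.14924767]]
near ((-0.011487024853764183, 0.49666775118212847), 1.0002989638980033)
```

View pics/d.png

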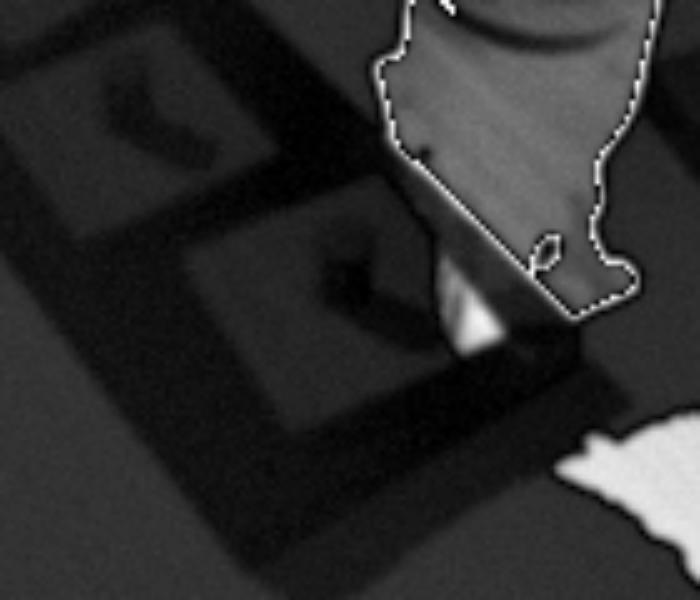

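Run:
```python
from h import *
c=eyes.calibration("wrist");Ti=np.linalg.inv(c["tool_from_camera"])
for y in(0,-.01,-.02,-.0315):
  P=[[x,y,z] for x in(-.011,.011) for z in(0,.0075)]
  print(y,cv2.projectPoints(np.float64(P),cv2.Rodrigues(Ti[:3,:3])[0],Ti[:3,3],c["camera_matrix"],np.array([c["k1"],0,0,0.]))[0][:,0].round(1).tolist())
s=arm.get_state()
for n in("side","scene"):
  for dz in(0,.02,.0315): print(n,dz,proj(n,s["eef_pos"]+[0,0,dz]))
```

```text
0 [[251.9, 206.7], [263.4, 206.7], [252.0, 237.1], [263.0, 237.1]]
-0.01 [[251.8, 212.4], [263.9, 212.4], [251.9, 244.1], [263.5, 244.1]]
-0.02 [[251.8, 218.8], [264.5, 218.8], [251.8, 251.9], [264.1, 251.9]]
-0.0315 [[251.7, 227.0], [265.3, 227.0], [251.7, 261.9], [264.8, 261.9]]
side 0 [[311.56015492 255.00088915]]
side 0.02 [[312.80110221 248.87026712]]
side 0.0315 [[313.53825983 245.21939153]]
scene 0 [[236.36224742 246.7302169 ]]
scene 0.02 [[235.96824636 240.97566278]]
scene 0.0315 [[235.73654997 237.58188532]]
```

Run:
```python
from h import *
im=eyes.grab_frame("scene")[:,:,::-1];cv2.imwrite("pics/sc3z.png",cv2.resize(im[180:260,180:300],None,fx=6,fy=6,interpolation=cv2.INTER_CUBIC))
im=cv2.imread("pics/wrist3.png");cv2.imwrite("pics/w3z.png",cv2.resize(im[200:350,90:300],None,fx=3.8,fy=3.8,interpolation=cv2.INTER_CUBIC))
```

```text
(no output)
```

View pics/sc3z.png

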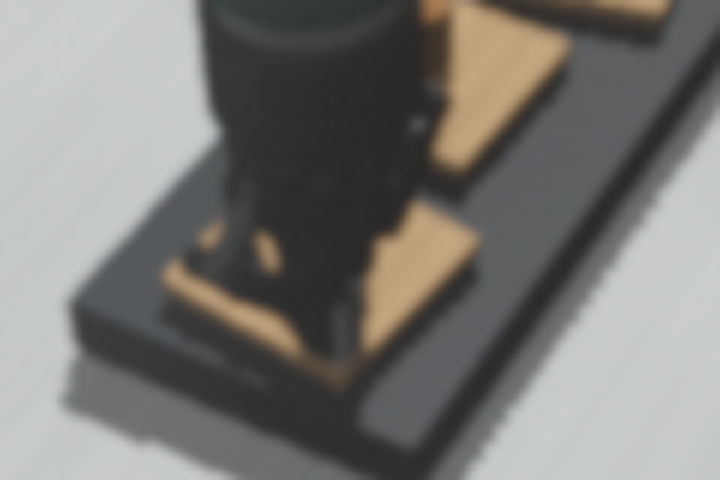

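View pics/w3z.png

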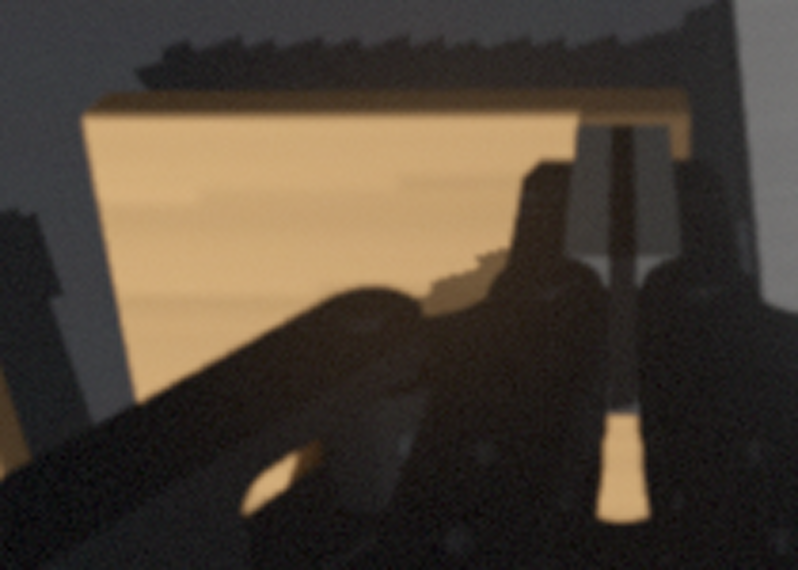

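```bash
cat > probe.py <<'E'
from h import *
import sys
n=sys.argv[1];u,v=float(sys.argv[2]),float(sys.argv[3])
e=arm.get_state()["eef_pos"];arm.line_to([e[0],e[1],.058],speed=.2)
p=corner(n,u,v);arm.move_to([*p,.058],quat(C[n][1]-np.pi/2))
arm.line_to([*p,.0145],speed=.12);print("above",arm.get_state()["time"],arm.get_state()["wrist_force"])
cv2.imwrite(f"pics/pre_{n}.png",eyes.grab_frame("side")[:,:,::-1])
z,f=down(p,np.zeros(3),np.arange(.0135,.0065,-.0005),target=2.3)
if z<.0103:
    fs=[f]
    for k in range(6):
        if 3.5<np.mean(fs)<7:break
        z-=np.clip((5-np.mean(fs))/14e3,-.0004,.0004);arm.line_to([*p,z],speed=.02);arm.sleep(.05);fs=[]
        for j in range(3):fs.append(arm.get_state()["wrist_force"][2]);arm.sleep(.03)
    for k in range(6):arm.sleep(.15);print(arm.get_state()["wrist_force"].round(2),arm.get_state()["eef_pos"][2])
else: print("SOUND?")
cv2.imwrite(f"pics/post_{n}.png",eyes.grab_frame("side")[:,:,::-1])
a=cv2.imread(f"pics/pre_{n}.png");b=cv2.imread(f"pics/post_{n}.png")
o=np.vstack([i[140:290,170:350] for i in(a,b)]);o=np.hstack([i[140:290,170:350] for i in(a,b)])
cv2.imwrite(f"pics/cmp_{n}.png",cv2.resize(o,None,fx=2.2,fy=2.2,interpolation=cv2.INTER_CUBIC))
print("t",arm.get_state()["time"])
E
python3 probe.py mid .034 .034
```

```text
above 20.6333 [ 0.27903473  0.5467895  -1.24022392]
[(np.float64(0.0135), 0.014, 0.45), (np.float64(0.013), 0.0131, -0.2), (np.float64(0.0125), 0.0125, -0.58), (np.float64(0.012), 0.0119, -0.58), (np.float64(0.0115), 0.0115, 0.38), (np.float64(0.011), 0.011, -0.01), (np.float64(0.0105), 0.0105, 0.27), (np.float64(0.01), 0.01, 0.65), (np.float64(0.0095), 0.0095, 0.55), (np.float64(0.009), 0.0091, 1.0), (np.float64(0.0085), 0.0088, 4.98)] t 23.4333
[-0.12  1.07  4.64] 0.008818444548293829
[-0.45  0.97  5.2 ] 0.008806920525523836
[0.71 1.09 5.09] 0.008806566246584296
[-0.23 -0.21  5.33] 0.008803674809677954
[0.61 0.76 5.51] 0.008826037868385268
[1.8  0.91 4.78] 0.008805785472591317
t 24.3833
```

View pics/cmp_mid.png

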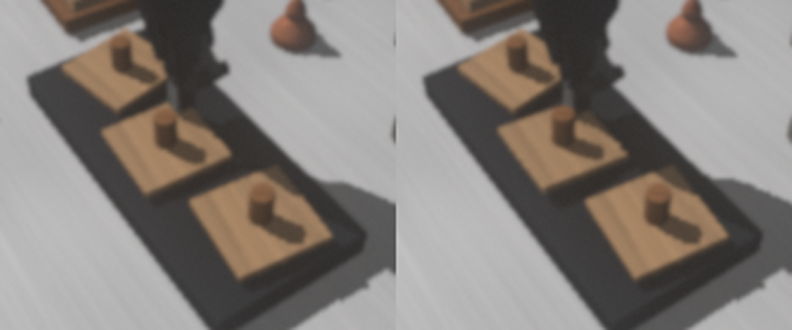

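Run:
```python
from h import *
e=arm.get_state()["eef_pos"];arm.line_to([e[0],e[1],.014],speed=.02);arm.line_to([e[0],e[1],.06],speed=.2)
c=np.array([.4552,.0121]);q=quat(C["mid"][1]-np.pi/2)
arm.move_to([*c,.062],q);arm.set_gripper(.06,30)
s=arm.get_state();cv2.imwrite("pics/wristg.png",eyes.grab_frame("wrist")[:,:,::-1])
cv2.imwrite("pics/sideg.png",eyes.grab_frame("side")[:,:,::-1])
import json;json.dump([list(s["eef_pos"]),list(s["orientation"])],open("g.json","w"));print(s["time"],s["eef_pos"],s["width"])
```

```text
26.1 [0.45526105 0.01225413 0.06199353] 0.05959730006663574
```

View pics/wristg.png

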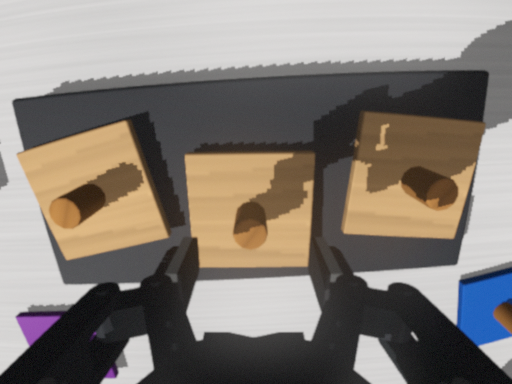

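View pics/sideg.png

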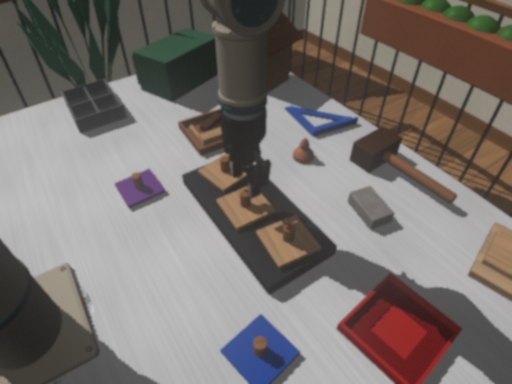

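Run:
```python
from h import *
s=arm.get_state()
print(cast("wrist",[[251,236]],.077,T(s))[0],cast("wrist",[[186,152],[315,152],[308,269],[200,270]],.043,T(s)).mean(0), s["time"])
print(cast("wrist",[[446,192],[68,213]],.077,T(s)))
```

```text
[0.4524917  0.01288922 0.077     ] [0.45255478 0.0121396  0.043     ] 26.2
[[ 0.47481466 -0.10740703  0.077     ]
 [ 0.47337918  0.12596675  0.077     ]]
```

Run:
```python
from h import *
p=np.array([.4535,.0126])
arm.line_to([*p,.025],speed=.12);arm.line_to([*p,.0145],speed=.05)
print(arm.get_state()["wrist_force"].round(1));arm.set_gripper(.0,30);s=arm.get_state();print(s["width"],s["wrist_force"].round(1),s["eef_pos"])
arm.line_to([*p,.03],speed=.06);arm.line_to([*p,.105],speed=.2);s=arm.get_state();print(s["width"],s["wrist_force"].round(1),s["time"])
cv2.imwrite("pics/sidel.png",eyes.grab_frame("side")[:,:,::-1]);cv2.imwrite("pics/wristl.png",eyes.grab_frame("wrist")[:,:,::-1])
```

```text
[-0.  -0.2 -0.3]
0.02102061614300499 [0.9 1.1 3.5] [0.45367054 0.01275238 0.01474035]
0.021297866758380277 [-0.   0.3 -1. ] 28.375
```

View pics/sidel.png

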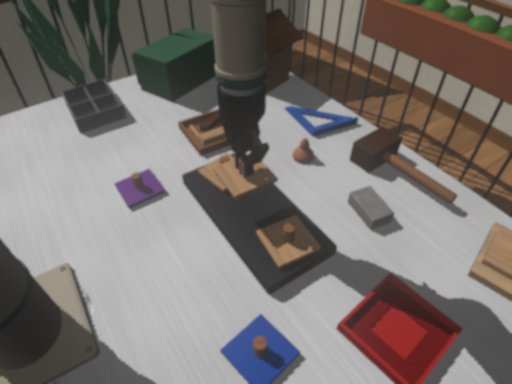

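View pics/wristl.png

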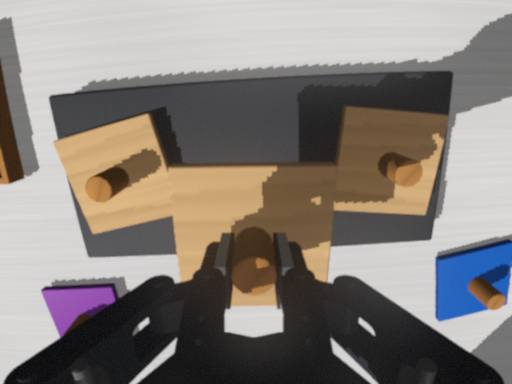

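Run:
```python
from h import *
t=np.array([.5315,-.341]);q=quat(np.radians(7-90))
arm.move_to([*t,.105],q);s=arm.get_state();print(s["time"],s["eef_pos"],s["width"])
arm.line_to([*t,.02],speed=.15);arm.line_to([*t,-.005],speed=.06);arm.sleep(.1);b=arm.get_state()["wrist_force"];print(b.round(2))
z,f=down(t,b,np.arange(-.0065,-.0125,-.0006),target=1.8,speed=.02)
cv2.imwrite("pics/sidep.png",eyes.grab_frame("side")[:,:,::-1])
print(arm.get_state()["time"])
```

```text
29.8333 [ 0.53209619 -0.33833455  0.10458635] 0.021351025115171736
[-0.6   0.55 -1.07]
[(np.float64(-0.0065), -0.0064, -0.4), (np.float64(-0.0071), -0.0071, -0.03), (np.float64(-0.0077), -0.0078, 0.7), (np.float64(-0.0083), -0.0084, 0.41), (np.float64(-0.0089), -0.0089, 0.22), (np.float64(-0.0095), -0.0092, 3.95)] t 32.7167
32.7667
```

View pics/sidep.png

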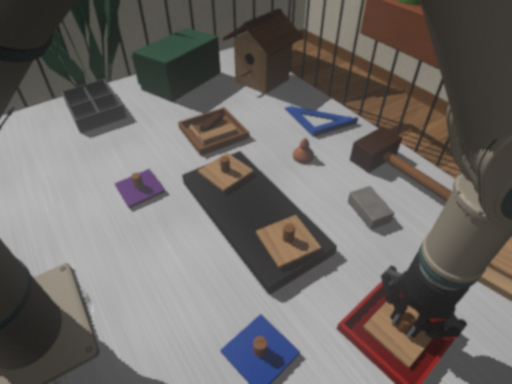

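Contact came at eef z −0.0092, exactly the 24 mm drop expected for the well floor. Releasing now.

Run:
```python
from h import *
e=arm.get_state()["eef_pos"]
arm.set_gripper(.05);print(arm.get_state()["wrist_force"].round(1))
arm.line_to([e[0],e[1],.15],speed=.15)
arm.line_to([e[0]-.08,e[1],.16],speed=.25);arm.sleep(.3)
s=arm.get_state();print(s["time"],s["eef_pos"])
import pickle;pickle.dump(s,open("s.pkl","wb"))
for n in("side","scene","wrist"):cv2.imwrite(f"pics/{n}f.png",eyes.grab_frame(n)[:,:,::-1])
a=cv2.imread("pics/sidef.png")[265:384,320:480];b=cv2.imread("pics/scenef.png")[265:384,120:280]
cv2.imwrite("pics/f.png",cv2.resize(np.hstack([a,b]),None,fx=2.5,fy=2.5,interpolation=cv2.INTER_CUBIC))
```

```text
[-0.7 -1.   0.2]
35.15 [ 0.45234904 -0.34064888  0.15957151]
```

View pics/f.png

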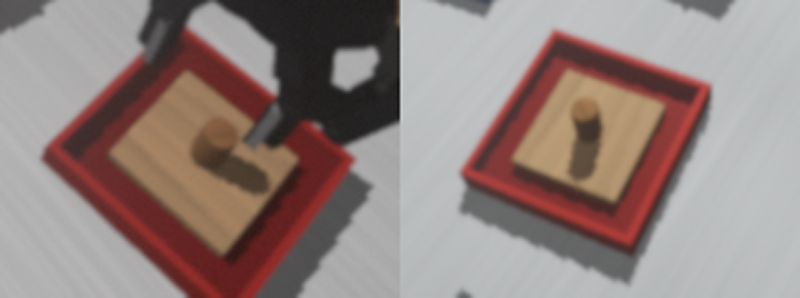

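View pics/wristf.png

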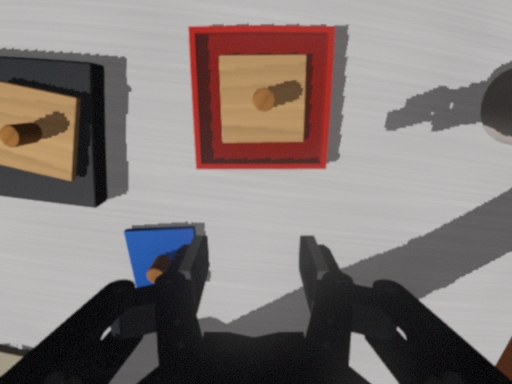

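View pics/sidef.png

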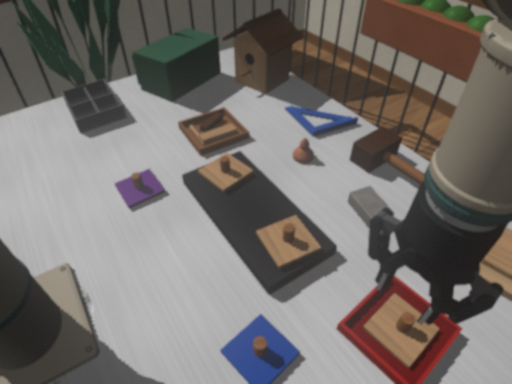

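Run:
```python
from h import *
arm.sleep(.2);s=arm.get_state();print(s["time"],s["wrist_force"].round(1))
order.hand_in()
```

```text
35.5 [-1.1  0.3  0.1]
the job is handed in; nothing more can be done
```

The bowed cover was the middle one; it is now in the red tray, knob up, and I handed the job in at 35.5 s. The hand-in reports no verdict.

- **Finding it:** I pressed a corner of the cover nearest the red tray first. It stood firm at about 5.8 N and did not move in the pictures. The middle cover's corner sank about 2.7 mm lower before it took load, and its knob shifted visibly. I held it at about 5 N for roughly 0.9 s. I did not press the third cover, because the middle one was clearly the bowed one.
- **Moving it:** I gripped the knob with 30 N; the fingers stopped at 21 mm on the 22 mm knob. The cover touched down in the tray 24 mm lower than where I picked it up, which matches the well floor; a sound cover on the ledge would have stood 3 mm higher. The force there peaked at about 4 N.
- **Last checks:** The final pictures show the cover looking level and within a few millimetres of the tray's centre. Both sound covers, the finial cap and the sanding block appear where they began, judged by eye. The gripper was open and clear, with no wrist force beyond noise.
- **One mismatch:** The fingertips touched about 31 mm behind the reported TCP, although the tool description puts the TCP at the tips of the shut fingers. My first press therefore took about 10 s longer to reach contact. I used the touched height for the second press and the grasp.

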